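Release and slide off the fume filter cover

TASK

Open the fume filter unit on the bench without gripping or lifting anything: first press the red snap tab all the way in with the fingertips, then push the released blue cover by its black rib off its seat and right across onto the pale aluminium shelf, so that the whole cover lies flat on the shelf and the filter is exposed. Do not disturb the blue tube, the jar or the magnet block around it.

Things in the scene. Friction and masses are not known exactly. Their poses are not given: they have to be found in the camera images.
- filter_unit: Grey fume filter unit fixed to the bench, 328 mm long, 122 mm wide. Origin: on the bench, on its centre line, near the tab. x axis: the direction in which the cover slides off; z up. Along x: rear wall -148 to -136 mm, 71 mm high; seat -136 to -24 mm; red tab -22 to +18 mm; aluminium shelf +21 to +175 mm, then an end stop to +180 mm. See the points for heights.
- tab (a joint): Travel of the red snap tab, straight down: 0 standing up, 0.014 m fully in (it starts between 0 and 0.002). It resists with about 5 N and stays where it is pressed to, without springing back. Standing up it blocks the cover's front edge; pressed 0.0105 m or more it lets the cover pass over it.
- tab_top (a point): Centre of the top face of the red tab; the face is 40 mm (along the unit's x) by 44 mm and is 64 mm above the bench when fully up, 50 mm when fully in. The cover's front edge stands 22 mm behind this point (toward the unit's -x).
- cover: Loose blue cover plate, 110 mm (x) by 90 mm (y) by 8 mm, 0.11 to 0.22 kg. Origin: centre of its underside; axes parallel to the unit's. Across its top stands a black rib 60 mm wide (y), 20 mm high, at x = +9 to +21 mm. It starts in the seat, origin at x = -79 mm of the unit; it lies wholly on the shelf with its origin at x = +76 to +120 mm.
- cover_rib (a point): Centre of the rear face of the cover's rib (the face looking to the cover's -x, the one to push on), 10 mm above the cover's top face and 18 mm above its underside.
- shelf_mid (a point): Middle of the level top face of the aluminium shelf, 53 mm above the bench, at x = +98 mm of the unit: the natural resting place for the cover's origin. The shelf is 154 mm long; its side edges are 5 mm high at y = +-53 mm, its end stop is 7 mm high.
- seat_mid (a point): Middle of the seat in which the cover starts, at the height of its floor, 55 mm above the bench, at x = -79 mm of the unit. Rails run along both sides of the seat, with thin lips over the cover's edges that reach in to y = +-40 mm; the lips' tops are 69 mm above the bench. The cover has 2 mm of play.
- tube_offcut: Bystander: loose blue square steel tube, 160 mm long (its x) by 40 by 40 mm, lying beside the unit. Origin: centre of its underside.
- paste_jar: Bystander: loose jar with an orange cap, 60 mm in diameter, 60 mm high. Origin: centre of its underside.
- magnet_block: Bystander: loose yellow welding magnet with a steel edge, 57 by 55 by 24 mm. Origin: centre of its underside.
There are look-alikes about, which are no part of the job. Of the things that look like the cover, the largest one is meant.

How it is judged:
On the way, in this order (a step that is already met when the one before it is completed fails the run):
1. the red tab is pressed in (10.5 mm or more) while the cover is still in its seat (value of joint tab above 0.0105 m and x of cover in the frame of filter_unit below -0.07 m), for 0.1 s.
2. the cover lies wholly on the shelf (x of cover in the frame of filter_unit between 0.066 and 0.13 m and y of cover in the frame of filter_unit between -0.02 and 0.02 m and z of cover in the frame of filter_unit between 0.049 and 0.057 m and angle between cover's own z axis and vertical below 0.05 rad), for 0.2 s.
At the end, for the whole second after the job is handed in: The cover lies still and flat (within 0.05 rad) on the shelf, its origin between 66 and 130 mm along the unit's x axis and within 20 mm of its centre line, aligned within 0.2 rad; the tab is in (9 mm or more); the bystanders are within 30 mm of where they stood (all of step 2 and angle between the x axis of cover and the x axis of filter_unit, either way round below 0.2 rad and value of joint tab above 0.009 m and linear speed of cover below 0.01 m/s and distance of each of tube_offcut, paste_jar, magnet_block from where it was at the start of the episode below 0.03 m); the robot touches nothing.
It fails at once if the cover is lifted (more than 15 mm above its seat) (z of cover in the frame of filter_unit above 0.07 m).
It fails at once if the cover is tipped (more than 0.3 rad) (angle between cover's own z axis and vertical above 0.3 rad).
It fails at once if a bystander is disturbed (moved more than 30 mm) (distance of any of tube_offcut, paste_jar, magnet_block from where it was at the start of the episode above 0.03 m).
It also fails if it takes over 43 s, if anything falls off the work surface, if the arm or the gripper's body presses on something with over 40 N, if the wrist force passes 120 N, or if a joint passes its speed limit or range.

ROBOT

A 7-joint arm with a two-finger parallel gripper is mounted at the origin on the work surface. World frame = base frame: x ahead of the robot, y to its left, z up, the work surface at z = 0. Lengths are in m, angles in rad, forces in N, time in s.
With the tool pointing down it reaches from about 0.425 to 0.925 m from the base axis. Payload 6.8 kg.
Tool frame: the origin (TCP) lies midway between the tips of the shut fingers; the grasp point (between the pads) lies 19 mm behind it; z points along the fingers, y is the line along which they close (so a half turn about z gives the same grasp; the last joint's range is limited). The gripper opens to 85 mm and grips with 20 to 120 N. Pads are 22 mm wide; open, the fingers measure 114 mm over their backs; the gripper's body (76 mm by 85 mm) begins 54 mm behind the grasp point. The pads swing forward as they close: fully open they stand 13 mm farther back than shut.
Start: joints at [1.208, 0.477, 0.022, 1.555, -0.011, 1.109, -0.083], TCP at [0.17, -0.653, 0.231] pointing down, gripper open.
Joint ranges: [-2.96, 2.96], [-0.34, 2.1], [-1.41, 1.46], [0.24, 2.44], [-1.37, 4.51], [0.17, 1.92], [-2.96, 2.96]. Speed limits (rad/s): [2.39, 2.39, 3.14, 3.14, 3.14, 3.14, 3.14].

INTERFACE

Orientations are given as a unit quaternion [w, x, y, z].
In Python, from station import bot, imaging gives the robot as it stands.
- The arm moves only by the tool move_arm, never from a script. Its argument "commands" is a list that holds one entry, the list of rows, each a list of 7 numbers: the shift along the tool's x, y, z in m, then the turn, a rotation vector about the tool's x, y, z in degrees, then the finger opening in m, from 0 to 0.0854. In form: [[[x, y, z, rx, ry, rz, grip], ...]]. A call has 1 to 20 rows; each row shifts and turns the commanded pose from where the row before left it, along the tool's axes as they then stand; what a row does not reach is not made up. A row lasts 1/8 s, in which the tool goes at most 62.5 mm and 10.7 degrees, less where a joint would pass 70% of its speed; a pose out of reach is approached as far as the arm can. A call is refused whole if a number of a shift passes 0.0625 or a number of a turn 10.7, either way. A call with a gripper value outside its range is refused whole. The fingers move at their own pace and stop on an object; "squeeze" is the grip in N (left out, the last holds). Time passes only in rows, so rows that do not move let the fingers close. It gives the time, the measured TCP pose, the force, the opening and the grip force at its end, in the units of the state.
- bot.get_obs(): the state, without advancing time (a new reading comes with each control period).
- imaging.read_camera(name): name is "scene" or "top" or "wrist"; returns the picture (420x560x3 uint8, red, green, blue); there is no depth.
- imaging.calibration(name): a dict with "intrinsics" (3x3 intrinsics, pixels), "k1" (the pictures are not rectified: a ray, as slopes to the right and down, at radius r is drawn at 1 + k1 r^2 times it, then the intrinsics apply), "extrinsics" (4x4, takes a point from camera to world coordinates); the wrist camera has in their place "mount" (4x4, takes a point from camera to tool coordinates, whose origin is the TCP and whose axes are the flange's). Camera axes: x right, y down, z forward; pixel columns grow to the right and rows downward; lengths in m; the calibration is good to about 2 mm. A picture is of the moment at which its call begins: read the wrist's pose just before it. calibration takes no time and is no camera call.
- bot.hand_in(): hands the job in; it is judged then, once.
The state is a dict: "t": time; "q": joint angles; "joint_vel": joint speeds; "joint_torque": joint torques, N m; "eef_pos": TCP position; "tool_rot": TCP orientation; "contact_force": force on the tool from outside, world axes, zero at the start; "torque": the same for the moment, N m; "gripper_width": opening from 0.0 (shut) to 1.0 (fully open); "grasp_force": force on a finger pad.
Only numpy, scipy, OpenCV 4.12 (cv2) and the standard library are available. Lean on these libraries where they do the work, as an engineer would, in place of code of your own. Each camera call takes 0.05 s, during which the arm holds its last target. There are 200 camera calls.

## Working session

There is one attempt and no reset: what is moved stays moved. The work goes in short steps, Python scripts to look and compute and a tool call to move; the robot and the scene stay as the last step left them, time stands still between calls to the robot, and variables do not carry over. Pictures are saved under pics/ and viewed, at most 10 in all, crops included, and the job is handed in when it is done.

Besides the shell and the picture viewer there is one more tool, called by a JSON object that holds its "method" and its "body". move_arm: Moves the arm, as the interface text tells. Its arguments: {"type":"object","properties":{"commands":{"type":"array","items":{"type":"array","items":{"type":"array","items":{"type":"number"}}}},"squeeze":{"type":"number"}},"required":["commands"]}

```bash
mkdir -p pics; ls; python3 - <<'E'
from station import bot, imaging
import cv2, numpy as np
o=bot.get_obs(); print({k:np.round(v,4).tolist() for k,v in o.items()})
for n in("scene","top","wrist"):
    im=imaging.read_camera(n); cv2.imwrite(f"pics/{n}0.png",im[:,:,::-1]); 
    c=imaging.calibration(n); print(n,{k:np.round(v,4).tolist() for k,v in c.items()})
E
```

```text
pics
{'t': 0.0, 'q': [1.2079, 0.4778, 0.0223, 1.5565, -0.0115, 1.1093, -0.0831], 'joint_vel': [0.0003, 0.0002, 0.0008, 0.0009, -0.0009, 0.0006, 0.0013], 'joint_torque': [-0.0008, -59.6457, 1.6077, -28.1203, 0.0126, 0.0094, 0.0], 'eef_pos': [0.17, -0.6526, 0.2303], 'tool_rot': [-0.0009, 0.9919, 0.1271, -0.0002], 'contact_force': [0.3085, -1.1774, 0.0991], 'torque': [0.0535, 0.0065, 0.0184], 'grasp_force': 0.0, 'gripper_width': 0.9962}
scene {'intrinsics': [[479.126, 0.0, 278.7334], [0.0, 479.126, 213.3782], [0.0, 0.0, 1.0]], 'k1': -0.0782, 'extrinsics': [[-0.8877, 0.3716, -0.2719, 0.7791], [0.4603, 0.731, -0.5038, 0.3735], [0.0115, -0.5724, -0.8199, 0.7952], [0.0, 0.0, 0.0, 1.0]]}
top {'intrinsics': [[441.684, 0.0, 281.8373], [0.0, 441.684, 205.0266], [0.0, 0.0, 1.0]], 'k1': -0.1107, 'extrinsics': [[0.0174, -0.9862, 0.1649, 0.4374], [-0.9994, -0.0223, -0.0278, -0.0271], [0.0311, -0.1643, -0.9859, 0.8582], [0.0, 0.0, 0.0, 1.0]]}
wrist {'intrinsics': [[347.7105, 0.0, 281.2863], [0.0, 347.7105, 205.0661], [0.0, 0.0, 1.0]], 'k1': -0.0039, 'mount': [[-0.0005, -0.9579, -0.2872, 0.0734], [1.0, -0.0009, 0.0011, 0.0008], [-0.0013, -0.2872, 0.9579, -0.1425], [0.0, 0.0, 0.0, 1.0]]}
```

View pics/scene0.png

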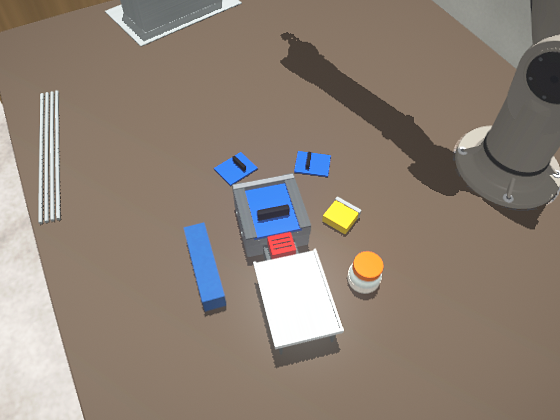

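View pics/top0.png

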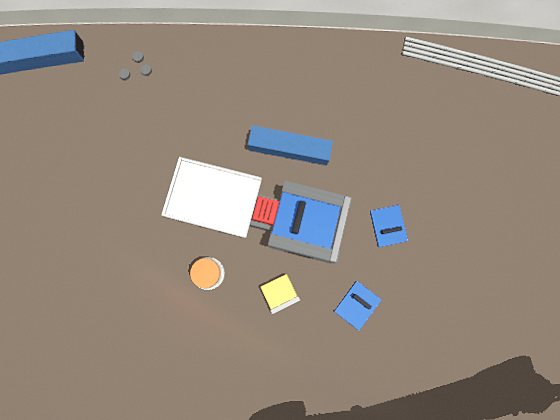

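The top view shows the unit: cover at (305,220), red tab (265,210) and shelf (212,197). In the scene view they are at (272,208), (282,245) and (297,300). There are three blue plates with a black rib in the top view: (305,220), (390,226) and (357,305). The first is the largest and sits in the seat between the rails, so it is the cover. Next I'll measure and confirm with a crop.

```bash
cat > h.py <<'E'
from station import bot, imaging
import cv2, numpy as np
from scipy.spatial.transform import Rotation as R
def pose(o):
    q=o["tool_rot"]; T=np.eye(4); T[:3,:3]=R.from_quat([q[1],q[2],q[3],q[0]]).as_matrix(); T[:3,3]=o["eef_pos"]; return T
def cam(n,o=None):
    c=imaging.calibration(n); E=pose(o)@np.array(c["mount"]) if n=="wrist" else np.array(c["extrinsics"])
    return np.array(c["intrinsics"]),c["k1"],E
def ray(C,uv):
    K,k,E=C; p=cv2.undistortPoints(np.array([[uv]],float),K,np.array([k,0,0,0.]))[0,0]
    d=E[:3,:3]@[p[0],p[1],1]; return E[:3,3],d/np.linalg.norm(d)
def plane(C,uv,z):
    o,d=ray(C,uv); return o+d*(z-o[2])/d[2]
def tri(C1,u1,C2,u2):
    a,d=ray(C1,u1); b,e=ray(C2,u2); s=np.linalg.lstsq(np.c_[d,-e],b-a,rcond=None)[0]
    p,q=a+s[0]*d,b+s[1]*e; return (p+q)/2,np.linalg.norm(p-q)
def big(m,box=None):
    m=m.astype(np.uint8)
    if box: z=np.zeros_like(m); z[box[1]:box[3],box[0]:box[2]]=1; m=m*z
    cs=cv2.findContours(m,cv2.RETR_EXTERNAL,cv2.CHAIN_APPROX_NONE)[0]
    return max(cs,key=cv2.contourArea)
def cen(c):
    m=cv2.moments(c); return np.array([m["m10"],m["m01"]])/m["m00"]
def masks(im):
    h=cv2.cvtColor(im,cv2.COLOR_RGB2HSV); H,S,V=h[...,0],h[...,1],h[...,2]
    return dict(red=((H<6)|(H>172))&(S>170)&(V>90), white=(S<40)&(V>190), blue=(H>100)&(H<125)&(S>150)&(V>80), black=V<45)
E
python3 - <<'E'
from h import *
I={n:cv2.imread(f"pics/{n}0.png")[:,:,::-1].copy() for n in("scene","top")}
C={n:cam(n) for n in I}
B=dict(top=dict(red=(240,190,290,230),white=(150,150,265,240),blue=(265,180,350,265),black=(280,190,315,245)),
 scene=dict(red=(255,230,310,262),white=(245,245,345,350),blue=(235,175,310,250),black=(250,198,295,226)))
P={}
for n in I:
    M=masks(I[n])
    for k in B[n]:
        c=big(M[k],B[n][k]); r=cv2.minAreaRect(c); P[n,k]=cen(c)
        print(n,k,cv2.contourArea(c),P[n,k].round(1),np.round(cv2.boxPoints(r),1).tolist())
for k in B["top"]:
    print(k,*[np.round(x,4) for x in tri(C["top"],P["top",k],C["scene"],P["scene",k])])
c=big(masks(I["top"])["white"],B["top"]["white"]);bp=cv2.boxPoints(cv2.minAreaRect(c))
print("shelf",[plane(C["top"],p,.055).round(4)[:2].tolist() for p in bp])
a=I["top"][100:340,140:430]; b=I["scene"][150:360,170:410]
a=cv2.resize(a,(400,331),interpolation=2); b=cv2.resize(b,(378,331),interpolation=2)
cv2.imwrite("pics/crop.png",np.hstack([a,b])[:,:,::-1])
E
```

```text
scene red 82.5 [278.1 237.2] [[263.70001220703125, 239.8000030517578], [285.29998779296875, 225.8000030517578], [292.6000061035156, 237.0], [271.0, 251.0]]
scene white 5701.0 [296.8 298.1] [[252.8000030517578, 262.1000061035156], [322.20001220703125, 244.6999969482422], [343.5, 330.1000061035156], [274.1000061035156, 347.5]]
scene blue 1934.0 [271.5 210. ] [[244.89999389648438, 190.5], [289.20001220703125, 181.0], [299.3999938964844, 228.8000030517578], [255.0, 238.1999969482422]]Traceback (most recent call last):
  File "<stdin>", line 10, in <module>
  File "h.py", line 21, in big
    return max(cs,key=cv2.contourArea)
ValueError: max() iterable argument is empty
```

```bash
sed -i 's/(S>170)&(V>90)/(S>120)\&(V>60)/; s/black=V<45/black=(V<75)\&(S<140)/' h.py
sed -i 's/    cs=cv2.find/    m=cv2.morphologyEx(m,cv2.MORPH_CLOSE,np.ones((5,5)))\n    cs=cv2.find/' h.py
cat > m1.py <<'E'
from h import *
I={n:cv2.imread(f"pics/{n}0.png")[:,:,::-1].copy() for n in("scene","top")}
C={n:cam(n) for n in I}
print("ribpix",I["scene"][212,272],I["top"][217,298],"red",I["scene"][250,282])
a=I["top"][100:340,140:430]; b=I["scene"][150:360,170:410]
a=cv2.resize(a,(400,331),interpolation=2); b=cv2.resize(b,(378,331),interpolation=2)
cv2.imwrite("pics/crop.png",np.hstack([a,b])[:,:,::-1])
B=dict(top=dict(red=(240,190,290,230),white=(150,150,265,240),blue=(265,180,350,265),black=(290,199,308,236)),
 scene=dict(red=(255,230,310,262),white=(245,245,345,350),blue=(235,175,310,250),black=(255,203,291,222)))
P={}
for n in I:
    M=masks(I[n])
    for k in B[n]:
        c=big(M[k],B[n][k]); r=cv2.minAreaRect(c); P[n,k]=cen(c)
        print(n,k,cv2.contourArea(c),P[n,k].round(1),np.round(cv2.boxPoints(r)).astype(int).tolist())
for k in B["top"]:
    print(k,*[np.round(x,4) for x in tri(C["top"],P["top",k],C["scene"],P["scene",k])])
c=big(masks(I["top"])["white"],B["top"]["white"]);bp=cv2.boxPoints(cv2.minAreaRect(c))
print("shelf",[plane(C["top"],p,.055).round(4)[:2].tolist() for p in bp])
E
python3 m1.py
```

```text
ribpix [52 53 64] [72 70 71] red [254  93  91]
scene red 507.0 [281.1 244.6] [[266, 236], [291, 231], [296, 253], [271, 258]]
scene white 5702.0 [296.8 298.1] [[253, 262], [322, 245], [344, 330], [274, 347]]
scene blue 1934.0 [271.5 210. ] [[245, 190], [289, 181], [299, 229], [255, 238]]
scene black 272.0 [272.9 212.1] [[256, 210], [288, 204], [290, 214], [258, 220]]
top red 512.5 [265.2 210.4] [[251, 220], [257, 195], [279, 201], [273, 225]]
top white 5255.0 [211.7 196.7] [[161, 215], [177, 155], [262, 177], [246, 238]]
top blue 2429.5 [305.7 219.6] [[272, 233], [282, 192], [340, 206], [330, 248]]
top black 159.0 [298.3 216.9] [[291, 232], [300, 200], [305, 202], [297, 234]]
red [ 0.5612 -0.0193  0.0535] 0.0003
white [0.5851 0.0822 0.0456] 0.0027
blue [ 0.5442 -0.0932  0.0583] 0.0023
black [ 0.5476 -0.0791  0.0713] 0.0009
shelf [[0.5475, 0.1723], [0.6627, 0.1497], [0.6233, -0.0115], [0.51, 0.0145]]
```

View pics/crop.png

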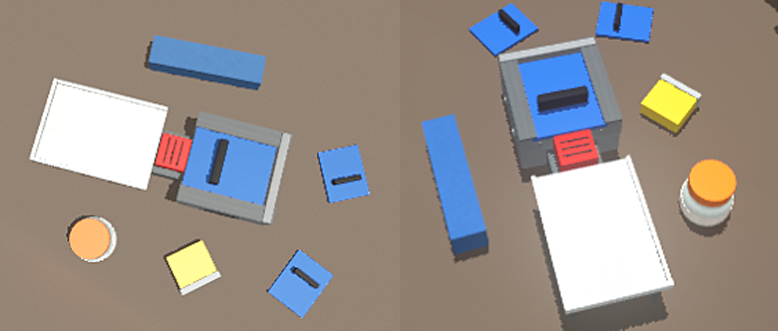

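The crop agrees: the large blue plate with the rib sits between the grey rails, and the other two are smaller and loose. The unit's axis lies at about 76.6° and the tab-to-rib distance is 61 mm against 62 mm expected. I'll move above the tab with the tool x axis along the unit's x and the fingers shut.

{"method": "move_arm", "body": {"commands": [[[0.0384, -0.0368, 0, 0, 0, 0, 0], [0.0384, -0.0368, 0, 0, 0, 0, 0], [0.0384, -0.0368, 0, 0, 0, 0, 0], [0.0384, -0.0368, 0, 0, 0, 0, 0], [0.0384, -0.0368, 0, 0, 0, 0, 0], [0.0384, -0.0368, 0, 0, 0, 0, 0], [0.0384, -0.0368, 0, 0, 0, 0, 0], [0.0384, -0.0368, 0, 0, 0, 0, 0], [0.0384, -0.0368, 0, 0, 0, 0, 0], [0.0384, -0.0368, 0, 0, 0, 0, 0], [0.0384, -0.0368, 0, 0, 0, 0, 0], [0.0384, -0.0368, 0, 0, 0, 0, 0], [0.0384, -0.0368, 0, 0, 0, 0, 0], [0.0384, -0.0368, 0, 0, 0, 0, 0]]]}}

```text
t: 1.9
eef_pos: [0.5611, -0.0178, 0.2312]
tool_rot: [0.0, 0.992, 0.127, -0.0]
contact_force: [-0.2, -0.2, -0.1]
gripper_width: 0.002
grasp_force: 0.0
```

{"method": "move_arm", "body": {"commands": [[[0, 0, 0, 0, 0, -10.3, 0], [0, 0, 0, 0, 0, -10.3, 0], [0, 0, 0, 0, 0, -10.3, 0], [0, 0, 0, 0, 0, -10.3, 0], [0, 0, 0, 0, 0, -10.3, 0], [0, 0, 0, 0, 0, -10.5, 0], [0, 0, 0, 0, 0, 0, 0]]]}}

```text
t: 2.78
eef_pos: [0.5603, -0.0193, 0.231]
tool_rot: [-0.0, 0.785, 0.619, -0.0]
contact_force: [-0.5, 0.7, -0.7]
gripper_width: 0.001
grasp_force: 0.0
```

```bash
cat > shot.py <<'E'
import sys,json
from h import *
o=bot.get_obs(); im=imaging.read_camera("wrist"); n=sys.argv[1]
cv2.imwrite(f"pics/{n}.png",im[:,:,::-1]); json.dump({k:np.array(o[k]).tolist() for k in("eef_pos","tool_rot")},open(f"{n}.json","w"))
T=pose(o); print(o["t"],T.round(4).tolist(),np.round(o["contact_force"],1))
E
python3 shot.py w1
```

```text
2.775 [[0.2336, 0.9723, -0.0005, 0.5603], [0.9723, -0.2336, 0.0002, -0.0193], [0.0001, -0.0005, -1.0, 0.231], [0.0, 0.0, 0.0, 1.0]] [-0.5  0.7 -0.7]
```

View pics/w1.png

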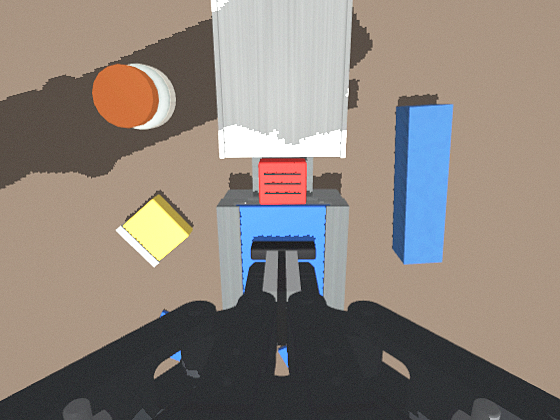

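The wrist view shows the tab at (283,180), the rib at (283,248) and the shelf straight above, all square to the image axes, so the yaw is right. A second wrist position will give heights.

{"method": "move_arm", "body": {"commands": [[[0.03, 0, 0.02, 0, 0, 0, 0], [0.03, 0, 0.02, 0, 0, 0, 0], [0, 0, 0, 0, 0, 0, 0], [0, 0, 0, 0, 0, 0, 0]]]}}

```text
t: 3.32
eef_pos: [0.5745, 0.0386, 0.1915]
tool_rot: [0.0, 0.785, 0.619, -0.0]
contact_force: [0.3, 0.6, 0.0]
gripper_width: 0.004
grasp_force: 0.0
```

```bash
python3 shot.py w2; cat > m2.py <<'E'
import json
from h import *
L={}
for n,rb,kb in(("w1",(240,150,330,215),(245,232,325,262)),("w2",(230,150,345,330),(230,240,345,390))):
    I=cv2.imread(f"pics/{n}.png")[:,:,::-1].copy(); C=cam("wrist",json.load(open(n+".json"))); M=masks(I)
    r=big(M["red"],rb); x,y,w,h=cv2.boundingRect(r)
    k=big(M["black"],kb); K=cv2.boundingRect(k)
    print(n,"red",(x,y,w,h),cen(r).round(1),"rib",K)
    L[n]=(C,cen(r),(x,y,w,h),K)
a,b=L["w1"],L["w2"]
print("tab",*tri(a[0],a[1],b[0],b[1]))
for nm,f in (("tl",lambda r:(r[0],r[1])),("tr",lambda r:(r[0]+r[2],r[1]))):
    print("tab",nm,*tri(a[0],f(a[2]),b[0],f(b[2]))); print("rib",nm,*tri(a[0],f(a[3]),b[0],f(b[3])))
E
python3 m2.py
```

```text
3.325 [[0.2338, 0.9723, -0.0, 0.5745], [0.9723, -0.2338, -0.0006, 0.0386], [-0.0006, 0.0001, -1.0, 0.1915], [0.0, 0.0, 0.0, 1.0]] [0.3 0.6 0. ]
w1 red (258, 158, 49, 47) [282.2 180.7] rib (251, 241, 64, 21)
w2 red (256, 233, 52, 29) [282.  244.1] rib (230, 240, 115, 150)
tab [ 0.55887786 -0.0325152  -0.00549546] 3.7299186549060626e-05
tab tl [0.54470598 0.00603871 0.04968808] 2.2516095718764995e-05
rib tl [0.58823676 0.08479907 0.36685114] 0.07040506272380494
tab tr [ 0.58907635 -0.00464157  0.04972852] 0.00032280840867544657
rib tr [0.58487934 0.07980376 0.35327602] 0.07041013439624674
```

View pics/w2.png

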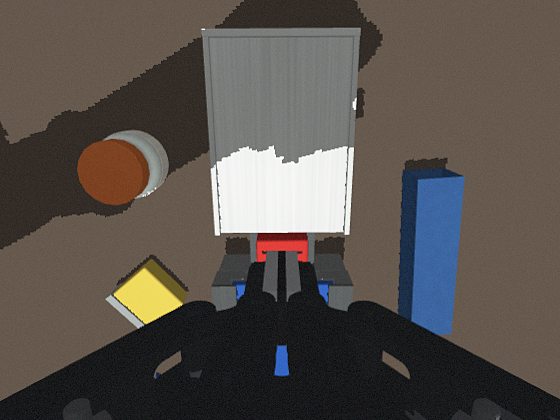

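In this view the fingers hide the rib (only the tab's front strip shows at (282,247)), so I'll take the second view further back instead.

{"method": "move_arm", "body": {"commands": [[[-0.06, 0, -0.02, 0, 0, 0, 0], [-0.06, 0, -0.02, 0, 0, 0, 0], [0, 0, 0, 0, 0, 0, 0], [0, 0, 0, 0, 0, 0, 0]]]}}

```text
t: 3.88
eef_pos: [0.547, -0.0767, 0.2314]
tool_rot: [0.0, 0.786, 0.619, 0.0]
contact_force: [-0.1, 1.7, 0.2]
gripper_width: 0.0
grasp_force: 0.0
```

```bash
python3 shot.py w3; cat > m3.py <<'E'
import json
from h import *
def cam_(n): return cam("wrist",json.load(open(n+".json")))
out={}
for n in("w1","w3"):
    I=cv2.imread(f"pics/{n}.png")[:,:,::-1].copy(); M=masks(I); C=cam_(n)
    z0=pose(json.load(open(n+".json")))
    U=np.array([.561,-.019]); ex=np.array([.2336,.9723])
    def px(x,z):  # predicted pixel for search boxes
        K,k,E=C; p=np.linalg.inv(E)@[*(U+ex*x),z,1]; a=p[:2]/p[2]; return K[:2,:2]@(a*(1+k*(a@a)))+K[:2,2]
    c=px(0,.063); r=cv2.boundingRect(big(M["red"],tuple(int(v) for v in(c[0]-40,c[1]-40,c[0]+40,c[1]+40))))
    c=px(-.062,.083); kb=[int(v) for v in(c[0]-40,c[1]-18,c[0]+40,c[1]+18)]
    k=big(M["black"]&~M["blue"],kb); k=cv2.boundingRect(k)
    print(n,"red",r,"rib",k,"box",kb); out[n]=(C,r,k)
a,b=out["w1"],out["w3"]
for i,nm in((1,"tab rear"),(2,"rib rear")):
    for s in(0,1):
        f=lambda r:(r[0]+s*r[2],r[1]+r[3]); print(nm,s,*[np.round(v,4) for v in tri(a[0],f(a[i]),b[0],f(b[i]))])
    for s in(0,1):
        f=lambda r:(r[0]+s*r[2],r[1]); print(nm,"front",s,*[np.round(v,4) for v in tri(a[0],f(a[i]),b[0],f(b[i]))])
E
python3 m3.py
```

```text
3.875 [[0.2341, 0.9722, 0.0011, 0.547], [0.9722, -0.2341, -0.0001, -0.0767], [0.0001, 0.0011, -1.0, 0.2314], [0.0, 0.0, 0.0, 1.0]] [-0.1  1.7  0.2]
w1 red (258, 158, 49, 47) rib (249, 241, 66, 31) box [241, 236, 321, 272]
w3 red (256, 93, 51, 48) rib (248, 181, 68, 16) box [240, 173, 320, 209]
tab rear 0 [ 0.5351 -0.0345  0.0638] 0.0001
tab rear 1 [ 0.5792 -0.0451  0.0636] 0.0004
tab rear front 0 [0.5442 0.0052 0.0441] 0.0001
tab rear front 1 [ 0.5892 -0.0056  0.044 ] 0.0004
rib rear 0 [ 0.5257 -0.0646  0.1356] 0.0015
rib rear 1 [ 0.5735 -0.0762  0.1355] 0.0003
rib rear front 0 [ 0.5182 -0.0676  0.0636] 0.0014
rib rear front 1 [ 0.5792 -0.0824  0.0634] 0.0001
```

View pics/w3.png

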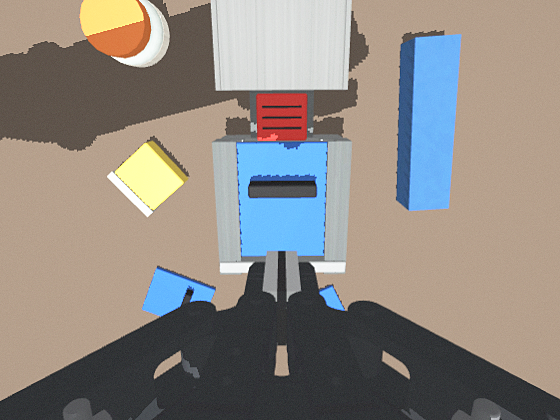

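The tab's rear edge triangulates to z = 63.7 mm (64 expected) and 45 mm wide. The rib's front foot comes out at z = 63.5 mm (63 expected) and 36 mm behind the tab's edge (36 expected). The unit origin is therefore about (0.562, -0.018) with its axis at 76.5°. Pressing the tab now.

{"method": "move_arm", "body": {"commands": [[[0.029, 0.0007, 0, 0, 0, 0, 0], [0.0293, 0.0006, 0, 0, 0, 0, 0], [0, 0, 0.04, 0, 0, 0, 0], [0, 0, 0.04, 0, 0, 0, 0], [0, 0, 0.04, 0, 0, 0, 0], [0, 0, 0.034, 0, 0, 0, 0], [0, 0, 0, 0, 0, 0, 0], [0, 0, 0, 0, 0, 0, 0]]]}}

```text
t: 4.92
eef_pos: [0.5626, -0.0185, 0.0779]
tool_rot: [0.0, 0.784, 0.62, 0.001]
contact_force: [0.9, 0.2, 0.0]
gripper_width: -0.0
grasp_force: 0.0
```

{"method": "move_arm", "body": {"commands": [[[0, 0, 0.005, 0, 0, 0, 0], [0, 0, 0.004, 0, 0, 0, 0], [0, 0, 0.003, 0, 0, 0, 0], [0, 0, 0.003, 0, 0, 0, 0], [0, 0, 0.003, 0, 0, 0, 0], [0, 0, 0.003, 0, 0, 0, 0], [0, 0, 0.003, 0, 0, 0, 0], [0, 0, 0, 0, 0, 0, 0], [0, 0, 0, 0, 0, 0, 0]]]}}

```text
t: 6.05
eef_pos: [0.5617, -0.0197, 0.0527]
tool_rot: [-0.0, 0.785, 0.62, 0.0]
contact_force: [0.0, -0.8, -0.3]
gripper_width: 0.001
grasp_force: 0.0
```

{"method": "move_arm", "body": {"commands": [[[0, 0, 0.002, 0, 0, 0, 0], [0, 0, 0.002, 0, 0, 0, 0], [0, 0, 0.001, 0, 0, 0, 0], [0, 0, 0, 0, 0, 0, 0]]]}}

```text
t: 6.55
eef_pos: [0.5618, -0.0197, 0.0499]
tool_rot: [0.001, 0.785, 0.62, -0.0]
contact_force: [-8.2, -1.3, 24.7]
gripper_width: -0.003
grasp_force: 12.2
```

The tab bottomed at z = 49.9 mm with 25 N, so it is fully in. I'll rise, set the fingers 25 mm apart and move behind the rib, checking with the top and scene cameras before descending.

{"method": "move_arm", "body": {"commands": [[[0, 0, -0.01, 0, 0, 0, 0], [0, 0, -0.03, 0, 0, 0, 0], [0, 0, -0.03, 0, 0, 0, 0.025], [-0.03, 0, 0, 0, 0, 0, 0.025], [-0.031, 0, 0, 0, 0, 0, 0.025], [-0.031, 0, 0, 0, 0, 0, 0.025], [0, 0, 0, 0, 0, 0, 0.025], [0, 0, 0, 0, 0, 0, 0.025]]]}}

```text
t: 7.55
eef_pos: [0.5406, -0.1085, 0.1178]
tool_rot: [-0.0, 0.785, 0.62, 0.0]
contact_force: [0.5, -0.2, 0.4]
gripper_width: 0.292
grasp_force: 0.0
```

```bash
python3 shot.py w4; python3 - <<'E'
from h import *
import json
o=json.load(open("w4.json")); C=cam("wrist",o); im=cv2.imread("pics/w4.png")
I=imaging.read_camera("scene")[:,:,::-1]
cv2.imwrite("pics/c4.png",np.hstack([cv2.resize(im,(400,300)),cv2.resize(I[150:330,190:400],(350,300))]))
r=cv2.boundingRect(big(masks(im[:,:,::-1].copy())["red"],(220,0,340,250))); print(r)
for z in(.050,.064):
    p=[plane(C,(r[0]+s*r[2],r[1]+r[3]),z) for s in(0,1)]; print(z,np.round(p,4).tolist(),np.linalg.norm(p[0]-p[1]))
E
```

```text
7.55 [[0.2314, 0.9729, 0.0003, 0.5406], [0.9729, -0.2314, 0.0007, -0.1085], [0.0007, 0.0002, -1.0, 0.1178], [0.0, 0.0, 0.0, 1.0]] [ 0.5 -0.2  0.4]
(241, 28, 79, 75)
0.05 [[0.5351, -0.0341, 0.05], [0.5797, -0.0447, 0.05]] 0.04586521109129676
0.064 [[0.5366, -0.0344, 0.064], [0.5783, -0.0443, 0.064]] 0.04281204222703726
```

View pics/c4.png

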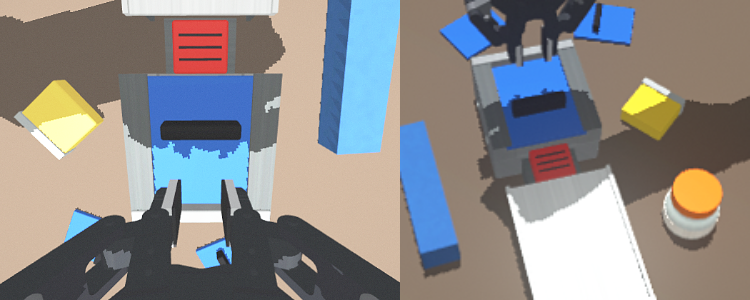

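The tab now sits below the cover's level, at (200,45) in the left crop. The fingers stand behind the rib on the centre line with the cover still in its seat. Descending and starting the push.

{"method": "move_arm", "body": {"commands": [[[0, 0, 0.025, 0, 0, 0, 0.025], [0, 0, 0.02, 0, 0, 0, 0.025], [0, 0, 0.005, 0, 0, 0, 0.025], [0, 0, 0, 0, 0, 0, 0.025], [0.005, 0, 0, 0, 0, 0, 0.025], [0.005, 0, 0, 0, 0, 0, 0.025], [0.005, 0, 0, 0, 0, 0, 0.025], [0.005, 0, 0, 0, 0, 0, 0.025], [0.005, 0, 0, 0, 0, 0, 0.025], [0.005, 0, 0, 0, 0, 0, 0.025]]]}}

```text
t: 8.9
eef_pos: [0.5475, -0.0799, 0.0679]
tool_rot: [0.0, 0.785, 0.62, -0.0]
contact_force: [-0.4, -2.7, 0.5]
gripper_width: 0.295
grasp_force: 0.8
```

```bash
python3 shot.py w5; python3 - <<'E'
from h import *
im=cv2.imread("pics/w5.png");I=imaging.read_camera("scene")[:,:,::-1]
cv2.imwrite("pics/c5.png",np.hstack([cv2.resize(im,(400,300)),cv2.resize(I[150:330,190:400],(350,300))]))
E
```

```text
8.9 [[0.2319, 0.9727, 0.0001, 0.5475], [0.9727, -0.2319, -0.0002, -0.0799], [-0.0002, 0.0001, -1.0, 0.0679], [0.0, 0.0, 0.0, 1.0]] [-0.4 -2.7  0.5]
```

View pics/c5.png

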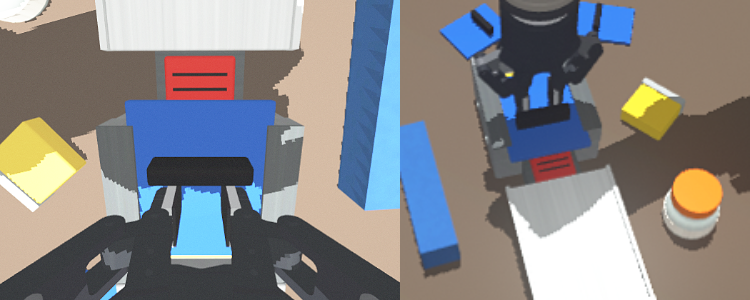

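The cover slides straight out over the tab, with its front edge at (200,102) in the left crop, the force at 2.7 N and the height correct. Continuing.

{"method": "move_arm", "body": {"commands": [[[0.0085, 0, 0, 0, 0, 0, 0.025], [0.0085, 0, 0, 0, 0, 0, 0.025], [0.0085, 0, 0, 0, 0, 0, 0.025], [0.0085, 0, 0, 0, 0, 0, 0.025], [0.0085, 0, 0, 0, 0, 0, 0.025], [0.0085, 0, 0, 0, 0, 0, 0.025], [0.0085, 0, 0, 0, 0, 0, 0.025], [0.0085, 0, 0, 0, 0, 0, 0.025], [0.0085, 0, 0, 0, 0, 0, 0.025]]]}}

```text
t: 10.12
eef_pos: [0.5652, -0.0051, 0.0678]
tool_rot: [0.0, 0.785, 0.62, 0.0]
contact_force: [-0.5, -0.1, -0.8]
gripper_width: 0.29
grasp_force: 0.3
```

{"method": "move_arm", "body": {"commands": [[[0.0085, 0, 0, 0, 0, 0, 0.025], [0.0085, 0, 0, 0, 0, 0, 0.025], [0.0085, 0, 0, 0, 0, 0, 0.025], [0.0085, 0, 0, 0, 0, 0, 0.025], [0.0085, 0, 0, 0, 0, 0, 0.025], [0.0085, 0, 0, 0, 0, 0, 0.025], [0.008, 0, 0, 0, 0, 0, 0.025], [0.007, 0, 0, 0, 0, 0, 0.025], [0.005, 0, 0, 0, 0, 0, 0.025], [0.003, 0, 0, 0, 0, 0, 0.025], [0, 0, 0, 0, 0, 0, 0.025]]]}}

```text
t: 11.5
eef_pos: [0.5824, 0.0667, 0.0679]
tool_rot: [-0.0, 0.785, 0.62, 0.0]
contact_force: [0.5, 0.1, -0.7]
gripper_width: 0.295
grasp_force: 0.0
```

```bash
python3 shot.py w6; python3 - <<'E'
from h import *
im=cv2.imread("pics/w6.png");I=imaging.read_camera("scene")[:,:,::-1]
cv2.imwrite("pics/c6.png",np.hstack([cv2.resize(im,(400,300)),cv2.resize(I[170:370,190:400],(350,333))[:300]]))
E
```

```text
11.5 [[0.2316, 0.9728, 0.0003, 0.5824], [0.9728, -0.2316, 0.0004, 0.0667], [0.0004, 0.0002, -1.0, 0.0679], [0.0, 0.0, 0.0, 1.0]] [ 0.5  0.1 -0.7]
```

View pics/c6.png

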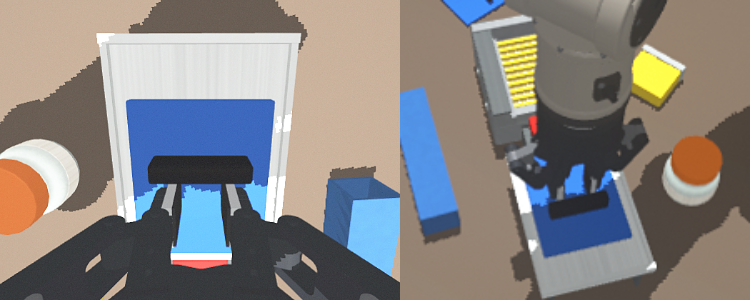

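The cover is square on the shelf, with a white strip of shelf visible behind it at (200,257) and the filter exposed. Its origin is at about +89 mm. I'll nudge it 6 mm more towards the middle, then back off and rise.

{"method": "move_arm", "body": {"commands": [[[0.003, 0, 0, 0, 0, 0, 0.025], [0.003, 0, 0, 0, 0, 0, 0.025], [0, 0, 0, 0, 0, 0, 0.025], [-0.006, 0, 0, 0, 0, 0, 0.025], [-0.008, 0, 0, 0, 0, 0, 0.025], [0, 0, -0.02, 0, 0, 0, 0.025], [0, 0, -0.05, 0, 0, 0, 0.025], [-0.04, 0, -0.05, 0, 0, 0, 0.025], [-0.06, 0, 0, 0, 0, 0, 0.025], [-0.06, 0, 0, 0, 0, 0, 0.025], [0, 0, 0, 0, 0, 0, 0.025], [0, 0, 0, 0, 0, 0, 0.025]]]}}

```text
t: 13.1
eef_pos: [0.5439, -0.0958, 0.1878]
tool_rot: [0.0, 0.785, 0.62, 0.001]
contact_force: [0.1, 0.7, 0.3]
gripper_width: 0.291
grasp_force: 0.0
```

```bash
python3 shot.py w7; python3 - <<'E'
from h import *
import json
C=cam("wrist",json.load(open("w7.json"))); im=cv2.imread("pics/w7.png")[:,:,::-1].copy(); M=masks(im)
U=np.array([.5623,-.0184]); ex=np.array([.2336,.9723]); ey=np.array([-.9723,.2336])
K,k,E=C; p=np.linalg.inv(E)@[*(U+ex*.095),.061,1]; c=K[:2,:2]@(p[:2]/p[2])+K[:2,2]; print("pred",c)
b=[max(0,int(v)) for v in(c[0]-70,c[1]-80,c[0]+70,c[1]+80)]
r=cv2.minAreaRect(big(M["blue"]|M["black"]&0,b))
for q in cv2.boxPoints(r):
    P=plane(C,q,.061)[:2]-U; print(q.round(),(P@ex).round(4),(P@ey).round(4))
imS=imaging.read_camera("scene"); imT=imaging.read_camera("top"); o=cv2.imread("pics/top0.png")[:,:,::-1]
for n,bx in(("tube",(235,115,345,172)),):
    print(n,cen(big(masks(o.copy())["blue"],bx)),cen(big(masks(imT)["blue"],bx)))
E
```

```text
13.1 [[0.2322, 0.9727, 0.0016, 0.5439], [0.9727, -0.2322, 0.0003, -0.0958], [0.0007, 0.0015, -1.0, 0.1878], [0.0, 0.0, 0.0, 1.0]] [0.1 0.7 0.3]
pred [279.82274617 -61.54199809]
[215.   0.] 0.0592 0.0446
[343.   0.] 0.0593 -0.0435
[343.  17.] 0.0488 -0.044
[215.  17.] 0.0487 0.0452
tube [325.33333333 163.25      ] [252.47619048 149.38095238]
```

View pics/w7.png

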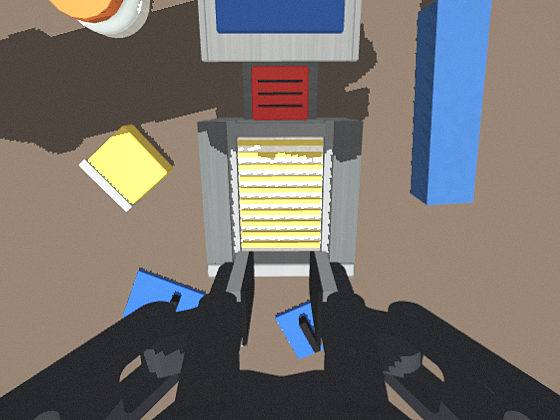

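The cover's rear edge is at row 33, about +39 mm along the unit, which puts its origin at about +94 mm, centred within 1 mm and square. The filter is exposed, the tab is in and the gripper is clear. In this view the magnet, jar and tube show no sign of having been touched.

```bash
python3 -c "
from station import bot
print(bot.hand_in())"
```

```text
the job is handed in; nothing more can be done
None
```

I pressed the red tab fully in and pushed the cover onto the shelf, where it lies flat and centred at about +94 mm with the filter exposed; the job is handed in, but the hand-in call gave no verdict.

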